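Tighten the hold-down clamp with the breakaway torque wrench

TASK

Take the torque wrench, set its square socket fully down over the square nut of the hold-down clamp, and turn the handle clockwise until the wrench gives (its handle breaks away), then stop: turning on past the give overtightens the clamp. Let the handle spring back, let go, and leave the wrench sitting fully down on the tightened nut without slackening it. Do not disturb the carved rosette, the gouge or the wax tin.

Things in the scene. Friction and masses are not known exactly. Their poses are not given: they have to be found in the camera images.
- wrench: Dark steel socket drum of the loose torque wrench (whole wrench 0.39 kg), 68 mm diameter, 32 mm high. Origin: centre of its lower rim; z up (drum axis); x along the handle at rest. Square socket in its underside 39 x 39 mm, 23 mm deep, flats square to x and y. The handle breaks away about the drum axis. Stands steadily on its drum, on bench or nut.
- carry_knob (a point): Centre of the black square knob on top of the wrench, on the drum axis, 63 mm above the drum's lower rim. The knob is 28 x 28 mm, 30 mm high (48 to 78 mm above the rim), its flats square to the handle, and is part of the handle. Axes: x along the handle to its end, z up.
- handle_grip (a point): Middle of the wrench's black hand grip, 160 mm from the drum axis and 40 mm above the drum's lower rim. The grip is 20 mm wide, 20 mm high and runs 105 to 205 mm from the axis; nearer the drum is a 14 mm wide steel arm. Axes: x along the handle, away from the drum; z up.
- wrench_handle (a joint): Breakaway angle of the handle, rad: 0 = straight, positive = clockwise (from above) against the drum, 0.08 = hard stop. A preloaded spring holds it at 0 until the nut torque reaches 1.2 N m (7.5 N at mid grip); then it gives: the handle moves on while the torque rises no more, up to the stop, beyond which it drives the nut rigidly again. Let go, it springs back to 0.
- nut_seat (a point): On the vertical nut axis, top of the nut's 66 mm round flange, 54 mm above the bench: the wrench's origin when fully seated. x, y square to the nut's flats, turning with it; z up. Steel square above: 36 mm wide, 15 mm high, then a 32.5 mm step of 4 mm; 1.5 mm room each side, 0.09 rad play each way. Of the four ways the socket fits, use the one with the handle nearest +y (left): room to turn.
- bite (a joint): How far the nut has turned clockwise since the clamp began to bite, rad. The nut first runs lightly (0.2 N m, reading 0) over an unknown 0.05 to 0.65 rad, then bites: 0.7 N m and rising, over about 0.25 rad more, until the wrench gives, which alone tells it is right. It stays where left; turning the nut anticlockwise slackens it.
- clamp: Fixed hold-down clamp: plywood board 110 x 205 x 15 mm with a pale wood blank under a steel strap, 52 x 142 mm, its top 49 mm above the bench. Origin on the bench below the nut axis; the strap runs along y; the board reaches from y -120 to +85 mm. It does not move.
- rosette: Bystander: pale carved rosette piece, 59 x 104 x 32 mm, lying loose on the bench. Origin at the centre of its underside.
- gouge: Bystander: carving gouge with wooden handle, 26 x 230 x 29 mm, lying loose. Origin at the centre of its underside, long axis y.
- wax_tin: Bystander: round tin with blue lid, 77 mm diameter, 63 mm high, standing loose. Origin at the centre of its underside.

How it is judged (in metres and radians):
On the way, in this order (a step that is already met when the one before it is completed fails the run):
1. the wrench sits fully down on the nut (horizontal distance between wrench and nut_seat below 0.005 m and z of wrench in the frame of nut_seat below 0.005 m and angle between wrench's own z axis and vertical below 0.08 rad), for 0.2 s.
2. with the wrench on the nut and the clamp biting, the handle breaks away (all of step 1 and value of joint wrench_handle above 0.03 rad and value of joint bite above 0.17 rad), for 0.1 s.
At the end, for the whole second after the job is handed in: The wrench stands fully down on the nut (within 5 mm of the seat across and in height, tilted less than 0.08 rad) and at rest, its handle is straight again (below 0.02 rad), and the nut is left tight (bite 0.18 to 0.32 rad) (all of step 1 and value of joint wrench_handle below 0.02 rad and value of joint bite between 0.18 and 0.32 rad and linear speed of wrench below 0.01 m/s); the robot touches nothing.
It fails at once if the clamp is overtightened: the nut is driven on past the give (bite over 0.32 rad) (value of joint bite above 0.32 rad).
It fails at once if the carved rosette is moved more than 30 mm (distance of rosette from where it was at the start of the episode above 0.03 m).
It fails at once if the gouge is moved more than 30 mm (distance of gouge from where it was at the start of the episode above 0.03 m).
It fails at once if the wax tin is moved more than 30 mm (distance of wax_tin from where it was at the start of the episode above 0.03 m).
It also fails if it takes over 64 s, if anything falls off the work surface, if the arm or the gripper's body presses on something with over 40 N, if the wrist force passes 120 N, or if a joint passes its speed limit or range.

ROBOT

A 6-joint arm with a two-finger parallel gripper is mounted at the origin on a cart in front of the work surface, level with it; the furniture and walls round the work are solid. World frame = base frame: x ahead of the robot, y to its left, z up, the work surface at z = 0. Lengths are in m, angles in degrees, forces in N, time in s.
With the tool pointing down it reaches from about 0.25 to 0.775 m from the base axis. Payload 4 kg.
Tool frame: the origin (TCP) lies on the centre line of the jaws, within the pads' length; the fingertips stand 22 mm ahead of it and the grasp point (between the pads) lies 3 mm ahead of it; z points along the fingers, x is the direction in which the jaws open and shut, and the axes are right-handed (so a half turn about z gives the same grasp; the last joint's range is limited). The gripper opens to 85 mm and grips with 20 to 120 N. Pads are 22 mm wide; open, the fingers measure 114 mm over their backs; the gripper's body (76 mm by 85 mm) begins 54 mm behind the grasp point. The pads swing forward as they close: fully open they stand 13 mm farther back than shut.
Start: joints at [61.415, 4.996, 78.535, -0, 96.463, -5.907], TCP at [0.212, 0.507, 0.253] pointing down, gripper open.
Joint ranges: [-177.83, 177.83], [-43.37, 116.18], [15.69, 146.23], [-61.86, 241.86], [9.47, 152.12], [-147.06, 147.06]. Speed limits (degrees/s): [159.86, 159.86, 180, 180, 180, 180].

INTERFACE

Orientations are given as [roll, pitch, yaw] about the fixed x, y, z axes, in that order (R = Rz(yaw) Ry(pitch) Rx(roll)).
In Python, from station import get_obs, get_image, camera_model, job_done gives the robot as it stands.
- The arm moves only by the shell command python3 -m creep 'ROWS' [FORCE]. ROWS is text: rows parted by semicolons, each of 7 numbers parted by spaces: the shift along the world's x, y, z in cm, then the turn, a rotation vector about the world's x, y, z in degrees, then the closure, from 0 (fully open) to 1 (shut). In form: x y z ax ay az fingers; .... A call has 1 to 10 rows; each row shifts and turns the commanded pose from where the row before left it; what a row does not reach is not made up. A row lasts 1/8 s, in which the tool goes at most 62.5 mm and 10.7 degrees, less where a joint would pass 70% of its speed; a pose out of reach is approached as far as the arm can. A call with a gripper value outside its range is refused whole. The fingers move at their own pace and stop on an object; FORCE is the grip in N (left out, the last holds). Time passes only in rows, so rows that do not move let the fingers close. It gives the time, the measured TCP pose, the force and the opening at its end, in the units of the state.
- get_obs(): the state, without advancing time (a new reading comes with each control period).
- get_image(name): name is "scene" or "top" or "wrist"; returns the picture (384x512x3 uint8, red, green, blue); there is no depth.
- camera_model(name): a dict with "vertical_fov" (degrees; the focal length in pixels is half the picture's height over the tangent of half this angle, whatever the lens; pixels are square), "cx", "cy" (the principal point, pixels), "cam_to_world" (4x4, takes a point from camera to world coordinates); the wrist camera has in their place "mount" (4x4, takes a point from camera to tool coordinates, whose origin is the TCP and whose axes are the tool frame's). Camera axes: x right, y down, z forward; pixel columns grow to the right and rows downward; lengths in m; the calibration is good to about 2 mm. A picture is of the moment at which its call begins: read the wrist's pose just before it. camera_model takes no time and is no camera call.
- job_done(): hands the job in, once; it reports no verdict.
The state is a dict: "t": time; "joint_positions": joint angles; "joint_vel": joint speeds; "joint_efforts": joint torques, N m; "ee_pos": TCP position; "ee_rot": TCP orientation; "contact_force": force on the tool from outside, world axes, zero at the start; "wrist_torque": the same for the moment, N m; "finger_gap": finger opening in m.
Only numpy, scipy, OpenCV 4.12 (cv2) and the standard library are available. Lean on these libraries where they do the work, as an engineer would, in place of code of your own. Each camera call takes 0.05 s, during which the arm holds its last target. There are 200 camera calls.

## Working session

There is one attempt and no reset: what is moved stays moved. The work goes in short steps, Python scripts to look and compute and a shell command to move; the robot and the scene stay as the last step left them, time stands still between calls to the robot, and variables do not carry over. Pictures are saved under pics/ and viewed, about 8 in all and at most 12, crops included, and the job is handed in when it is done.

```bash
mkdir -p pics; ls; cat > h.py <<'E'
import numpy as np,cv2
from station import *
from scipy.spatial.transform import Rotation as R
def snap(n,f,crop=None,s=1):
    o=get_obs(); im=get_image(n); cv2.imwrite('pics/full_'+f,im[:,:,::-1])
    if crop: im=im[crop[1]:crop[3],crop[0]:crop[2]]
    im=cv2.resize(im,None,fx=s,fy=s,interpolation=cv2.INTER_CUBIC); cv2.imwrite('pics/'+f,im[:,:,::-1]); return o
def c2w(n,o=None):
    m=camera_model(n)
    if 'cam_to_world' in m: return m,np.array(m['cam_to_world'])
    T=np.eye(4);T[:3,:3]=R.from_euler('xyz',o['ee_rot'],degrees=True).as_matrix();T[:3,3]=o['ee_pos']
    return m,T@np.array(m['mount'])
def pix(n,u,v,z,o=None):
    m,T=c2w(n,o);f=192/np.tan(np.radians(m['vertical_fov'])/2)
    d=T[:3,:3]@[(u-m['cx'])/f,(v-m['cy'])/f,1];p=T[:3,3];return p+d*(z-p[2])/d[2]
def proj(n,P,o=None):
    m,T=c2w(n,o);f=192/np.tan(np.radians(m['vertical_fov'])/2)
    q=T[:3,:3].T@(np.array(P)-T[:3,3]);return m['cx']+f*q[0]/q[2],m['cy']+f*q[1]/q[2]
E
python3 - <<'E'
from h import *
snap('top','top0.png',s=1.56);snap('scene','sc0.png',s=1.56)
o=get_obs();print(o)
for n in('top','scene','wrist'):print(n,camera_model(n))
E
```

```text
pics
{'t': 0.1, 'joint_positions': array([ 6.14163829e+01,  5.03490769e+00,  7.86170571e+01, -5.66389569e-04,
        9.64632464e+01, -5.90666108e+00]), 'joint_vel': array([-0.13250045, -0.0470393 , -0.2508588 ,  0.05537555, -0.02300595,
       -0.06587074]), 'joint_efforts': array([ 2.15664884e-03, -3.53014255e+01, -3.14219105e+01, -2.29497327e-04,
        7.94061169e-03, -4.01868704e-05]), 'ee_pos': array([0.21184846, 0.50711679, 0.25224722]), 'ee_rot': array([-1.79988704e+02,  1.14657388e-01,  6.73229921e+01]), 'contact_force': array([-0.27219502, -0.40467888, -0.3317218 ]), 'wrist_torque': array([-0.05738445, -0.00726339, -0.0092956 ]), 'finger_gap': 0.08570632145970147}
top {'vertical_fov': 42.39325495316441, 'cx': 254.84127751953372, 'cy': 192.89861385962428, 'cam_to_world': array([[ 0.27632831, -0.9102973 ,  0.30822311,  0.0874509 ],
       [-0.96105806, -0.26278927,  0.08549388, -0.08437049],
       [ 0.00317288, -0.31984469, -0.94746467,  1.56734481],
       [ 0.        ,  0.        ,  0.        ,  1.        ]])}
scene {'vertical_fov': 44.598758516676874, 'cx': 250.64472907148183, 'cy': 190.54727485462885, 'cam_to_world': array([[ 7.16104525e-01, -4.75443767e-01,  5.11025963e-01,
        -1.67607338e-01],
       [-6.97992797e-01, -4.87146869e-01,  5.24875207e-01,
        -7.50131718e-01],
       [-6.03947828e-04, -7.32557952e-01, -6.80704402e-01,
         1.10277854e+00],
       [ 0.00000000e+00,  0.00000000e+00,  0.00000000e+00,
         1.00000000e+00]])}
wrist {'vertical_fov': 66.96841027650797, 'cx': 257.6069104660733, 'cy': 186.6852468932745, 'mount': array([[ 9.99998593e-01,  1.59913047e-03, -5.06405368e-04,
        -1.59916565e-04],
       [-1.35798990e-03,  9.49022149e-01,  3.15206466e-01,
        -8.00843284e-02],
       [ 9.84646176e-04, -3.15205335e-01,  9.49022986e-01,
        -1.20634115e-01],
       [ 0.00000000e+00,  0.00000000e+00,  0.00000000e+00,
         1.00000000e+00]])}
```

View pics/top0.png

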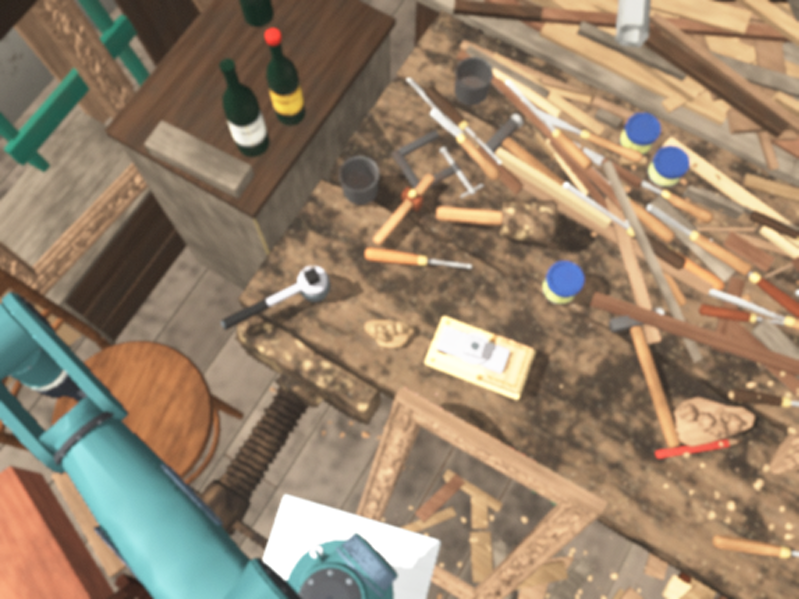

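View pics/sc0.png

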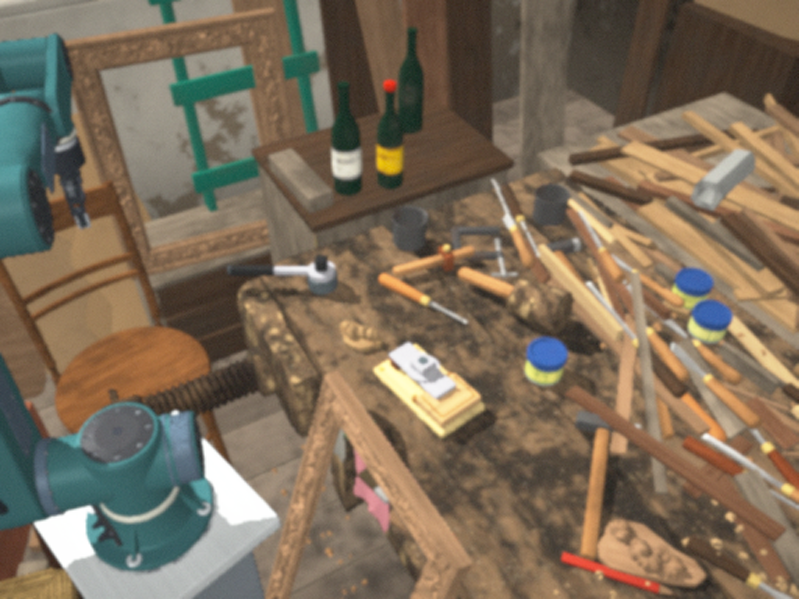

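The top picture shows the wrench drum at about (312,283) with its handle running to (225,322), and the clamp nut at about (476,345). The rosette is at (390,332), the gouge from (367,255) to (470,267), and the tin at (565,280), all in ×1.56 pixels. I'll enlarge the wrench and clamp.

```bash
python3 - <<'E'
from h import *
im=cv2.imread('pics/full_top0.png')
a=cv2.resize(im[160:215,135:225],None,fx=8.8,fy=5.4*8.8/5.4,interpolation=cv2.INTER_CUBIC)[:,:790]
a=cv2.resize(im[165:212,140:220],(800,470),interpolation=cv2.INTER_CUBIC)
b=cv2.resize(im[200:260,268:348],(800,600),interpolation=cv2.INTER_CUBIC)
cv2.imwrite('pics/c1.png',np.vstack([cv2.resize(a,(560,329)),cv2.resize(b,(560,420))])[:600] if 0 else np.hstack([cv2.resize(a,(400,235)),np.zeros((235,0,3),np.uint8)]))
A=cv2.resize(a,(480,282));B=cv2.resize(b,(420,315))
out=np.zeros((600,480,3),np.uint8);out[:282]=A;out[285:600,:420]=B;cv2.imwrite('pics/c1.png',out)
k=1.5625
for n,u,v,z in[('knob',312,272,.078),('gripend',225,322,.04),('nut',476,345,.073),('ros',390,332,.03),('tin',565,272,.063),('g1',367,255,.015),('g2',470,267,.01)]:print(n,pix('top',u/k,v/k,z).round(3))
E
```

```text
knob [0.584 0.238 0.078]
gripend [0.442 0.384 0.04 ]
nut [ 0.528 -0.125  0.073]
ros [0.519 0.052 0.03 ]
tin [ 0.735 -0.264  0.063]
g1 [0.675 0.15  0.015]
g2 [ 0.712 -0.071  0.01 ]
```

View pics/c1.png

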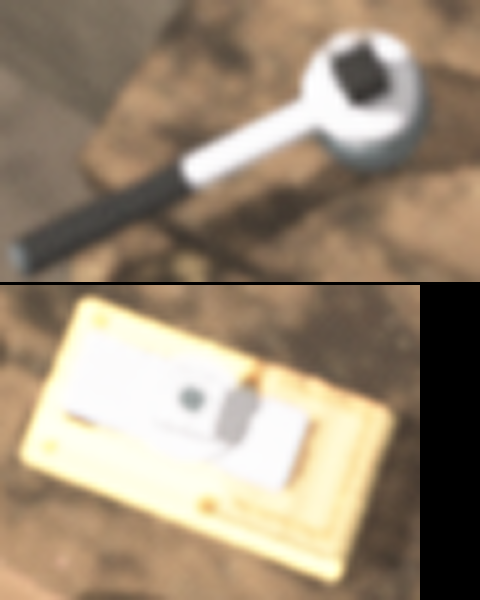

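In the crop, the knob centre is at about (361,72) and the handle runs down-left to (20,257). The nut is a small grey spot at about (190,398), but its yaw is not readable. I'll go closer with the wrist camera, wrench first and then nut.

```bash
python3 -m creep '4.6 -3.4 0 0 0 -7.8 0;4.6 -3.4 0 0 0 -7.8 0;4.6 -3.4 0 0 0 -7.8 0;4.6 -3.4 0 0 0 0 0;4.6 -3.4 0 0 0 0 0;4.6 -3.4 0 0 0 0 0;4.6 -3.4 0 0 0 0 0;4.6 -3.4 0 0 0 0 0;0 0 0 0 0 0 0;0 0 0 0 0 0 0' && python3 - <<'E'
from h import *
import pickle
o=snap('wrist','w1.png',s=1.5625);pickle.dump(o,open('w1.pkl','wb'));print(o['t'],o['ee_pos'],o['ee_rot'],o['joint_positions'])
E
```

```text
t: 1.35
ee_pos: [0.5796, 0.2355, 0.2525]
ee_rot: [-179.9, 0.1, 43.9]
contact_force: [-0.2, 0.7, -0.0]
finger_gap: 0.0851
1.35 [0.5796405  0.23554541 0.25250013] [-1.79915549e+02  7.39676552e-02  4.39023559e+01] [ 1.69046038e+01  1.48086077e+01  6.73293797e+01  4.20761112e-02
  9.79662545e+01 -2.69919042e+01]
```

View pics/w1.png

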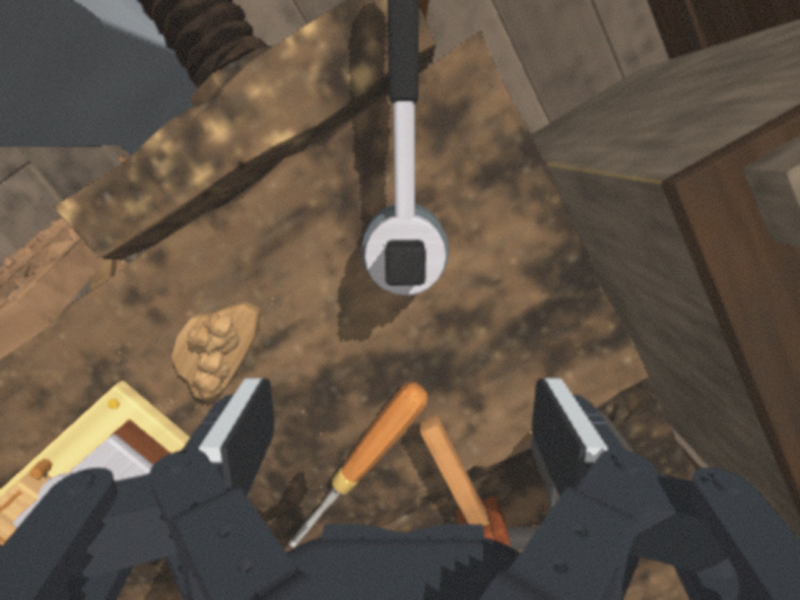

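```bash
python3 -m creep '-1 -5 0 0 0 -7 0;-1 -5 0 0 0 -7 0;-1 -5 0 0 0 -7 0;-1 -5 0 0 0 -7 0;-1 -5 0 0 0 -7 0;-1 -5 0 0 0 -7 0;0 -5 0 0 0 0 0;0 0 0 0 0 0 0;0 0 0 0 0 0 0' && python3 - <<'E'
from h import *
import pickle
o=snap('wrist','w2.png',s=1.5625);pickle.dump(o,open('w2.pkl','wb'));print(o['t'],o['ee_pos'],o['ee_rot'],o['joint_positions'])
E
```

```text
t: 2.52
ee_pos: [0.5199, -0.113, 0.2536]
ee_rot: [-180.0, -0.0, 2.0]
contact_force: [-0.4, 0.4, 0.6]
finger_gap: 0.0855
2.525 [ 0.51986996 -0.11296531  0.25358715] [-1.79953683e+02 -3.20969073e-02  2.01480668e+00] [-1.83980708e+01  2.68066049e+00  8.09601095e+01  5.49402131e-02
  9.63453005e+01 -2.04068118e+01]
```

View pics/w2.png

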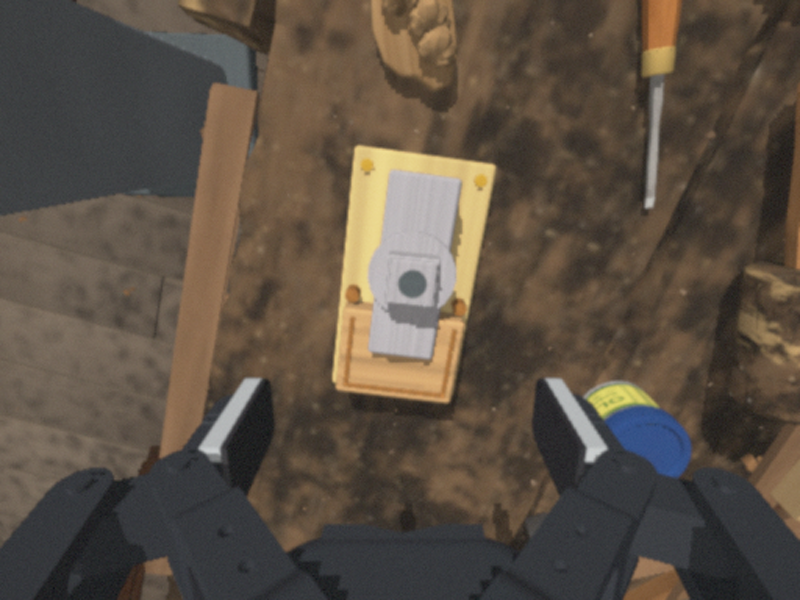

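The wrench knob's top face is centred at about (405,263) with the handle going straight up. The nut is at about (412,282), only slightly rotated in the picture. I'll enlarge both.

```bash
python3 - <<'E'
from h import *
a=cv2.imread('pics/full_w2.png')[140:210,226:301];b=cv2.imread('pics/full_w1.png')[125:195,222:297]
cv2.imwrite('pics/c2.png',np.hstack([cv2.resize(x,(390,364),interpolation=cv2.INTER_CUBIC) for x in(a,b)]))
E
```

```text
(no output)
```

View pics/c2.png

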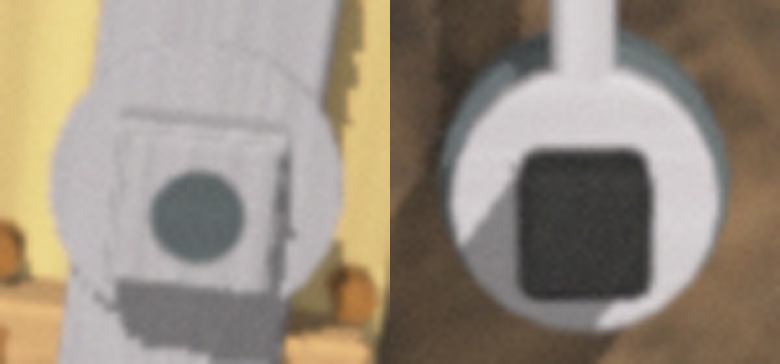

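```bash
python3 - <<'E'
from h import *
import pickle
o1=pickle.load(open('w1.pkl','rb'));o2=pickle.load(open('w2.pkl','rb'))
N=lambda u,v,z:pix('wrist',226+u/5.2-.4,140+v/5.2-.4,z,o2)
K=lambda u,v,z:pix('wrist',222+(u-390)/5.2-.4,125+v/5.2-.4,z,o1)
print('flange',N(197,183,.054),'dot',N(197,217,.073))
c=[N(u,v,.073) for u,v in[(126,129),(288,136),(272,292),(116,282)]]
for i in range(4):
  d=c[(i+1)%4]-c[i];print(c[i],np.linalg.norm(d),np.degrees(np.arctan2(d[1],d[0])))
print('mean',np.mean(c,0))
k=[K(u,v,.078) for u,v in[(518,298),(651,298)]];print('knob',k,K(585,233,.078),np.linalg.norm(k[1]-k[0]))
d=k[1]-k[0];print(np.degrees(np.arctan2(d[1],d[0])))
print('drumtop',K(586,197,.032))
# handle direction: arm/grip centre in w1 full /1.5625, z~.04..
a=pix('wrist',403.5/1.5625,85/1.5625,.05,o1);b=pix('wrist',404.5/1.5625,190/1.5625,.047,o1);print(a,b,np.degrees(np.arctan2(*(a-b)[1::-1])))
cen=K(585,233,.078);m=np.radians(133.9)
for zz in(.048,.078):
  print([tuple((np.array(proj('wrist',[cen[0]+s*.014*np.cos(m)+t*.014*np.sin(m),cen[1]+s*.014*np.sin(m)-t*.014*np.cos(m),zz],o1))-[222,125]+.4)*5.2+np.array([390,0])) for s,t in((1,1),(1,-1),(-1,1),(-1,-1))])
E
```

```text
flange [ 0.52787696 -0.12435258  0.054     ] dot [ 0.52759877 -0.12629038  0.073     ]
[ 0.51223339 -0.10793324  0.073     ] 0.03330047550404711 -0.4477342418496498
[ 0.54553285 -0.10819347  0.073     ] 0.03422103992386716 -92.15362040216895
[ 0.54424686 -0.14239033  0.073     ] 0.03321352713416488 178.19776442389335
[ 0.51104976 -0.14134578  0.073     ] 0.03343349101591591 87.97116355855864
mean [ 0.52826571 -0.1249657   0.073     ]
knob [array([0.57977384, 0.2186762 , 0.078     ]), array([0.59937898, 0.23762006, 0.078     ])] [0.58007581 0.23811047 0.078     ] 0.0272622706319532
44.017220749492076
drumtop [0.58288008 0.23573367 0.032     ]
[0.50045809 0.3192005  0.05      ] [0.54784974 0.27117364 0.047     ] 134.61858141853773
[(np.float64(649.0146043350729), np.float64(135.42621400442994)), (np.float64(520.6054513617299), np.float64(135.19650626400633)), (np.float64(646.9668420960872), np.float64(259.02072657225017)), (np.float64(521.9078620659524), np.float64(258.7814745242604))]
[(np.float64(655.5026515730772), np.float64(165.10050818720566)), (np.float64(514.9316344541595), np.float64(164.84485307429696)), (np.float64(653.0815981869077), np.float64(299.222628303349)), (np.float64(516.5155118510718), np.float64(298.95584476070024))]
```

The nut is at about (0.528, -0.125) with a yaw of about -1.5°, so its handle slot points at about 88.5°. The knob is at about (0.5815, 0.237) with the handle at 134°. I'll grip the knob first along the handle and then across it. That centres it and shows me the camera bias.

```bash
python3 -m creep '0.77 4.4 -0.3 0 0 -6 0;0.77 4.4 -0.3 0 0 -6 0;0.77 4.4 -0.3 0 0 -6 0;0.77 4.4 -0.3 0 0 -6 0;0.77 4.4 -0.3 0 0 -6 0;0.77 4.4 -0.3 0 0 -6 0;0.77 4.4 -0.3 0 0 -6 0;0.77 4.4 -0.3 0 0 -6 0;0 0 -5 0 0 0 0;0 0 -5 0 0 0 0' && python3 -c "
from h import *
o=get_obs();print(o['t'],o['ee_pos'],o['ee_rot'],o['joint_positions'].round(1))"
```

```text
t: 3.82
ee_pos: [0.5809, 0.2409, 0.129]
ee_rot: [-179.9, -0.0, -45.8]
contact_force: [0.0, 0.4, -1.0]
finger_gap: 0.0853
3.825 [0.58090218 0.24085242 0.12904302] [-1.79867873e+02 -4.99704024e-02 -4.57987195e+01] [17.3 17.9 77.6  0.  84.4 63.1]
```

```bash
python3 -m creep '0 -0.3 -3 0 0 0 0;0 0 -2.6 0 0 0 0;0 0 0 0 0 0 0;0 0 0 0 0 0 0.4;0 0 0 0 0 0 0.5;0 0 0 0 0 0 0.6;0 0 0 0 0 0 0.7;0 0 0 0 0 0 0.8;0 0 0 0 0 0 0.8' 20 && python3 -c "
from h import *
o=get_obs();print(o['t'],o['ee_pos'],o['ee_rot'],o['wrist_torque'].round(2))"
```

```text
t: 4.95
ee_pos: [0.5821, 0.235, 0.0747]
ee_rot: [-179.9, -0.0, -46.1]
contact_force: [-1.3, 2.6, 4.9]
finger_gap: 0.0276
4.95 [0.58206787 0.23504966 0.07469576] [-1.79882208e+02 -4.47325416e-03 -4.60787019e+01] [ 0.42  0.36 -0.08]
```

```bash
python3 -m creep '0 0 0 0 0 0 0;0 0 0 0 0 10 0;0 0 0 0 0 10 0;0 0 0 0 0 10 0;0 0 0 0 0 10 0;0 0 0 0 0 10 0;0 0 0 0 0 10 0;0 0 0 0 0 10 0;0 0 0 0 0 10 0;0 0 0 0 0 10 0' && python3 -m creep '0 0 0 0 0 0 0.4;0 0 0 0 0 0 0.5;0 0 0 0 0 0 0.6;0 0 0 0 0 0 0.7;0 0 0 0 0 0 0.8;0 0 0 0 0 0 0.8;0 0 0 0 0 0 0.8' 20 && python3 -c "
from h import *
o=get_obs();print(o['t'],o['ee_pos'],o['ee_rot'],o['wrist_torque'].round(2))"
```

```text
t: 6.2
ee_pos: [0.5814, 0.2339, 0.0723]
ee_rot: [180.0, 0.1, 44.2]
contact_force: [-0.1, -0.5, 0.9]
finger_gap: 0.0852
t: 7.08
ee_pos: [0.5817, 0.2345, 0.0733]
ee_rot: [180.0, -0.0, 43.9]
contact_force: [0.5, 0.9, -0.6]
finger_gap: 0.0275
7.075 [0.58170234 0.23450581 0.07328551] [ 1.79996073e+02 -1.08483390e-02  4.39160754e+01] [-0.03 -0.14 -0.05]
```

```bash
python3 -m creep '0 0 0 0 0 0 0;0 0 0 0 0 0 0;0 0 0 0 0 0 0;0 0 4 0 0 0 0;0 0 5 0 0 0 0;0 0 5 0 0 0 0;0 0 4 0 0 0 0;0 0 0 0 0 0 0;0 0 0 0 0 0 0;0 0 0 0 0 0 0' && python3 - <<'E'
from h import *
import pickle
o=snap('wrist','w3.png',(222,125,297,195),8);pickle.dump(o,open('w3.pkl','wb'));print(o['t'],o['ee_pos'],o['ee_rot'])
c=np.array([.5817,.2345]);m=np.radians(133.9)
h=np.array([np.cos(m),np.sin(m)]);s=np.array([h[1],-h[0]])
im=cv2.imread('pics/w3.png')
pr=lambda p,z:tuple(((np.array(proj('wrist',[*p,z],o))-[222,125]+.5)*8).round().astype(int).tolist())
for z,col in((.078,(0,0,255)),(.048,(0,255,255))):
  P=[pr(c+.014*(a*h+b*s),z) for a,b in((1,1),(1,-1),(-1,-1),(-1,1))]
  cv2.polylines(im,[np.array(P)],True,col,1)
t=np.linspace(0,6.28,60);cv2.polylines(im,[np.array([pr(c+.034*np.array([np.cos(a),np.sin(a)]),.032) for a in t])],True,(0,255,0),1)
cv2.imwrite('pics/w3.png',im)
print(proj('wrist',[*c,.078],o),proj('wrist',[*(c+.002*h),.078],o))
E
```

```text
t: 8.32
ee_pos: [0.5809, 0.2342, 0.2508]
ee_rot: [-179.9, 0.2, 43.9]
contact_force: [-0.7, -0.6, -0.3]
finger_gap: 0.0851
8.325 [0.5809106  0.23424282 0.25082626] [-179.88925103    0.21310751   43.92196796]
(np.float64(258.8768858141643), np.float64(171.4599771489593)) (np.float64(258.8828442182816), np.float64(169.6113673016439))
```

View pics/w3.png

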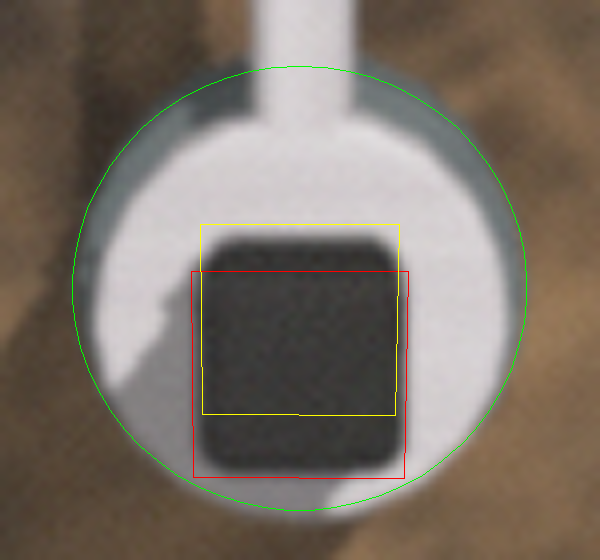

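The model overlay matches the knob and drum to within about 0.5 mm, so the camera bias is negligible and the nut estimate stands. I'll re-grip firmly, lift and carry.

```bash
python3 -m creep '0 0 -5 0 0 0 0;0 0 -5 0 0 0 0;0 0 -5 0 0 0 0;0 0 -3 0 0 0 0;0 0 0 0 0 0 0.5;0 0 0 0 0 0 0.7;0 0 0 0 0 0 0.8;0 0 0 0 0 0 0.8;0 0 0 0 0 0 0.8;0 0 0 0 0 0 0.8' 80 && python3 -m creep '0 0 1 0 0 0 0.8;0 0 3 0 0 0 0.8;0 0 4 0 0 0 0.8;0 0 4 0 0 0 0.8;-0.5 -3.6 0 0 0 -4.5 0.8;-0.5 -3.6 0 0 0 -4.5 0.8;-0.5 -3.6 0 0 0 -4.5 0.8;-0.5 -3.6 0 0 0 -4.5 0.8;-0.5 -3.6 0 0 0 -4.5 0.8;-0.5 -3.6 0 0 0 -4.5 0.8' && python3 -m creep '-0.5 -3.6 0 0 0 -4.5 0.8;-0.5 -3.6 0 0 0 -4.5 0.8;-0.5 -3.6 0 0 0 -4.5 0.8;-0.5 -3.6 0 0 0 -5 0.8;0 0 0 0 0 0 0.8;0 0 0 0 0 0 0.8;0 0 0 0 0 0 0.8' && python3 - <<'E'
from h import *
o=snap('scene','s2.png',(200,190,330,290),6);print(o['t'],o['ee_pos'],o['ee_rot'],o['contact_force'],o['wrist_torque'])
E
```

```text
t: 9.62
ee_pos: [0.583, 0.2348, 0.076]
ee_rot: [179.9, -0.2, 43.9]
contact_force: [-0.3, 0.3, 6.3]
finger_gap: 0.0263
t: 10.88
ee_pos: [0.5507, 0.0174, 0.1925]
ee_rot: [-180.0, 0.1, 16.8]
contact_force: [-0.1, -0.0, -3.6]
finger_gap: 0.0263
t: 11.75
ee_pos: [0.5316, -0.1244, 0.1931]
ee_rot: [-180.0, 0.0, -1.5]
contact_force: [-0.0, -0.1, -2.3]
finger_gap: 0.0262
11.75 [ 0.53160549 -0.12444004  0.19305666] [-1.79965376e+02  3.10955478e-02 -1.48037596e+00] [-0.04897005 -0.11888325 -2.32208231] [-0.05209585  0.0271979   0.03655111]
```

View pics/s2.png

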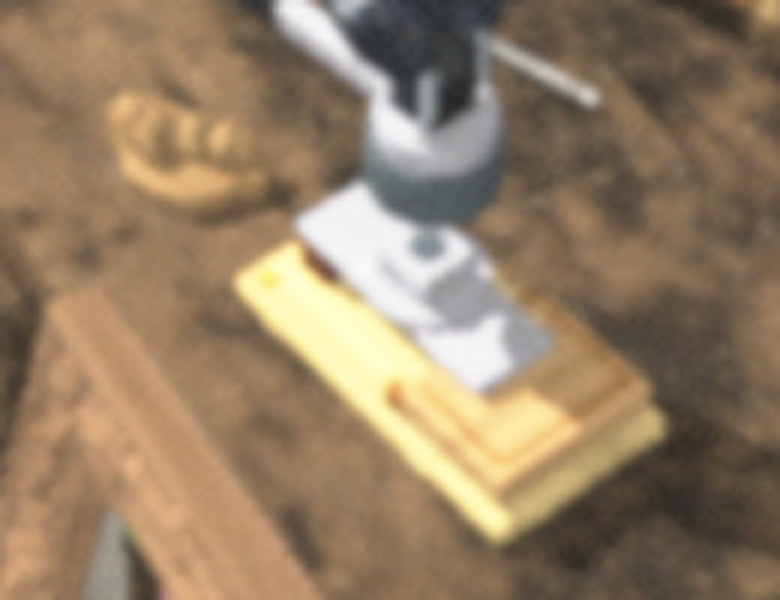

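The wrench hangs level over the nut. I'll shift it by the calculated correction (-3.6, -1.6 mm) and lower it slowly.

```bash
python3 -m creep '-0.36 -0.16 -1 0 0 0 0.8;0 0 -2 0 0 0 0.8;0 0 -0.9 0 0 0 0.8;0 0 0 0 0 0 0.8;0 0 0 0 0 0 0.8' && python3 -m creep '0 0 -0.2 0 0 0 0.8;0 0 -0.2 0 0 0 0.8;0 0 -0.2 0 0 0 0.8;0 0 -0.2 0 0 0 0.8;0 0 0 0 0 0 0.8' && python3 -c "
from h import *
o=get_obs();print(o['t'],o['ee_pos'],o['ee_rot'],o['wrist_torque'].round(2))"
```

```text
t: 12.42
ee_pos: [0.5285, -0.1272, 0.155]
ee_rot: [180.0, -0.1, -1.6]
contact_force: [-0.6, 0.1, -3.2]
finger_gap: 0.0266
t: 13.05
ee_pos: [0.5279, -0.1271, 0.146]
ee_rot: [-180.0, 0.0, -1.6]
contact_force: [-0.8, 0.2, -2.2]
finger_gap: 0.0264
13.05 [ 0.52789227 -0.12706     0.14601913] [-1.79989512e+02  2.85924332e-02 -1.57727447e+00] [-0.04  0.   -0.06]
```

```bash
python3 -m creep '0 0.1 0 0 0 0 0.8;0 0 -0.2 0 0 0 0.8;0 0 -0.2 0 0 0 0.8;0 0 -0.2 0 0 0 0.8;0 0 0 0 0 0 0.8' && python3 -c "
from h import *
o=get_obs();print(o['t'],o['ee_pos'],o['ee_rot'],o['wrist_torque'].round(2))"
```

```text
t: 13.68
ee_pos: [0.5279, -0.1261, 0.14]
ee_rot: [-180.0, 0.0, -1.6]
contact_force: [0.1, 0.1, -4.0]
finger_gap: 0.0264
13.675 [ 0.52787277 -0.1260642   0.13998014] [-1.79989431e+02  3.17222036e-02 -1.58019437e+00] [-0.04  0.04  0.03]
```

```bash
python3 -m creep '0 0 -0.2 0 0 0 0.8;0 0 -0.2 0 0 0 0.8;0 0 -0.2 0 0 0 0.8;0 0 -0.2 0 0 0 0.8;0 0 -0.1 0 0 0 0.8;0 0 -0.1 0 0 0 0.8;0 0 0 0 0 0 0.8' && python3 -c "
from h import *
o=get_obs();print(o['t'],o['ee_pos'],o['ee_rot'],o['wrist_torque'].round(2))"
```

```text
t: 14.55
ee_pos: [0.5281, -0.1261, 0.1303]
ee_rot: [180.0, -0.0, -1.6]
contact_force: [-0.1, 0.4, -3.8]
finger_gap: 0.0263
14.55 [ 0.52807119 -0.126137    0.13032878] [ 1.79996776e+02 -7.32980590e-03 -1.57824229e+00] [-0.01  0.   -0.02]
```

```bash
python3 -m creep '0 0 -0.1 0 0 0 0.8;0 0 -0.1 0 0 0 0.8;0 0 -0.1 0 0 0 0.8;0 0 0 0 0 0 0.8' && python3 -c "
from h import *
o=get_obs();print(o['t'],o['ee_pos'],o['ee_rot'],o['wrist_torque'].round(2))"
```

```text
t: 15.05
ee_pos: [0.5282, -0.1262, 0.1297]
ee_rot: [180.0, -0.1, -1.6]
contact_force: [-3.7, 1.2, 6.4]
finger_gap: 0.0266
15.05 [ 0.52822865 -0.12619216  0.12973669] [ 1.79965971e+02 -8.14608879e-02 -1.57578238e+00] [0.3  0.84 0.  ]
```

The wrench bottomed at TCP z 0.130, so the rim is at 0.054 and it is seated. I'll release and move to the hand grip.

```bash
python3 -m creep '0 0 0.1 0 0 0 0;0 0 0 0 0 0 0;0 0 0 0 0 0 0;0 0 3 0 0 0 0;0 0 4 0 0 0 0;0 5.3 0 0 0 0 0;0.2 5.3 0 0 0 0 0;0.3 5.5 0 0 0 0 0;0 0 0 0 0 0 0;0 0 0 0 0 0 0' && python3 - <<'E'
from h import *
o=snap('wrist','w4.png',(160,0,360,260),2.3);print(o['t'],o['ee_pos'],o['ee_rot'])
for z,r in((.132,0),(.104,.16),(.104,.11)):
  print(proj('wrist',[.528+r*np.cos(np.radians(88.4)),-.1253+r*np.sin(np.radians(88.4)),z],o))
E
```

```text
t: 16.3
ee_pos: [0.533, 0.0347, 0.1981]
ee_rot: [180.0, 0.0, -1.5]
contact_force: [-0.3, 0.3, -0.4]
finger_gap: 0.0854
16.3 [0.53304008 0.03473342 0.19809943] [ 1.79956845e+02  1.15750043e-02 -1.53959754e+00]
(np.float64(255.5210044179086), np.float64(380.49656753278475))
(np.float64(255.82238685620405), np.float64(197.5365772902715))
(np.float64(255.7950421590075), np.float64(252.9991928661767))
```

View pics/w4.png

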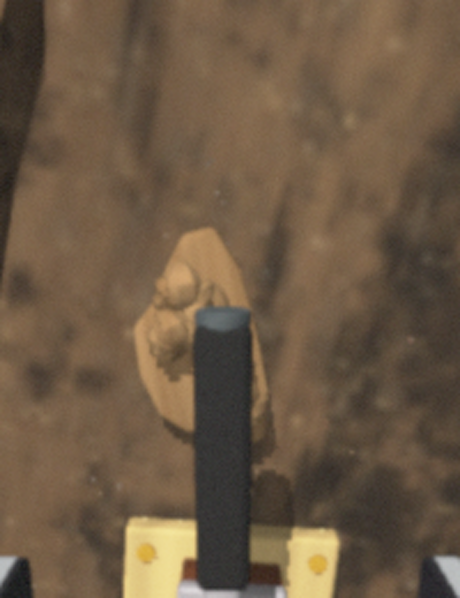

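The grip lies straight along the picture at column 224, right between the open fingers and above the rosette. I'll lower and grip it.

```bash
python3 -m creep '0 0 -4 0 0 0 0;0 0 -4 0 0 0 0;0 0 -1.9 0 0 0 0;0 0 0 0 0 0 0;0 0 0 0 0 0 0.6;0 0 0 0 0 0 0.75;0 0 0 0 0 0 0.85;0 0 0 0 0 0 0.9;0 0 0 0 0 0 0.9;0 0 0 0 0 0 0.9' 25; cat > t.py <<'E'
from h import *
o=get_obs();p=o['ee_pos'][:2]-[.528,-.1253];F=o['contact_force']
print('t',round(o['t'],2),'ang',np.degrees(np.arctan2(p[1],p[0])).round(2),'r',np.hypot(*p).round(4),'yaw',o['ee_rot'][2].round(2),'T',round(p[0]*F[1]-p[1]*F[0]+o['wrist_torque'][2],2),'Mz',o['wrist_torque'].round(2),'z',o['ee_pos'][2].round(4))
import sys
r=.16;a=np.arctan2(p[1],p[0])
for d in map(float,sys.argv[1:]):
  out=[]
  for i in range(9):
    b=a-np.radians(d); out.append((100*r*(np.cos(b)-np.cos(a)),100*r*(np.sin(b)-np.sin(a))));a=b
  print(d,np.round(out,2).tolist())
E
python3 t.py 2
```

```text
t: 17.6
ee_pos: [0.5332, 0.035, 0.0996]
ee_rot: [-180.0, -0.0, -1.6]
contact_force: [0.2, 0.8, 1.4]
finger_gap: 0.0193
t 17.6 ang 88.16 r 0.1604 yaw -1.57 T -0.14 Mz [-0.1   0.05 -0.12] z 0.0996
2.0 [[0.56, -0.03], [0.56, -0.05], [0.55, -0.07], [0.55, -0.09], [0.55, -0.11], [0.54, -0.12], [0.54, -0.14], [0.53, -0.16], [0.53, -0.18]]
```

```bash
python3 -m creep '0.56 -0.03 0 0 0 -2 0.9;0.56 -0.05 0 0 0 -2 0.9;0.55 -0.07 0 0 0 -2 0.9;0.55 -0.09 0 0 0 -2 0.9;0 0 0 0 0 0 0.9' && python3 t.py 2
```

```text
t: 18.23
ee_pos: [0.5554, 0.0325, 0.0991]
ee_rot: [-180.0, 0.0, -9.6]
contact_force: [-1.6, 1.7, 0.9]
finger_gap: 0.0195
t 18.23 ang 80.15 r 0.1602 yaw -9.63 T -0.05 Mz [-0.02  0.3  -0.35] z 0.0991
2.0 [[0.55, -0.11], [0.54, -0.12], [0.54, -0.14], [0.53, -0.16], [0.53, -0.18], [0.52, -0.2], [0.51, -0.22], [0.51, -0.23], [0.5, -0.25]]
```

```bash
python3 -m creep '0.55 -0.11 0 0 0 -2 0.9;0.54 -0.12 0 0 0 -2 0.9;0 0 0 0 0 0 0.9' && python3 t.py 2
```

```text
t: 18.6
ee_pos: [0.5664, 0.0301, 0.0992]
ee_rot: [-180.0, 0.0, -13.6]
contact_force: [-2.6, 1.6, 2.6]
finger_gap: 0.0196
t 18.6 ang 76.11 r 0.1601 yaw -13.63 T 0.09 Mz [-0.02  0.45 -0.37] z 0.0992
2.0 [[0.54, -0.14], [0.53, -0.16], [0.53, -0.18], [0.52, -0.2], [0.51, -0.22], [0.51, -0.24], [0.5, -0.25], [0.49, -0.27], [0.48, -0.29]]
```

T minus the baseline is about 0.23 N m, so the nut is in the light-running stage. I'll continue in small chunks.

```bash
python3 -m creep '0.54 -0.14 0 0 0 -2 0.9;0.53 -0.16 0 0 0 -2 0.9;0 0 0 0 0 0 0.9' && python3 t.py
```

```text
t: 18.98
ee_pos: [0.5772, 0.027, 0.0992]
ee_rot: [-180.0, -0.0, -17.6]
contact_force: [-2.7, 1.0, 2.0]
finger_gap: 0.0196
t 18.98 ang 72.09 r 0.16 yaw -17.64 T 0.1 Mz [-0.07  0.44 -0.36] z 0.0992
```

```bash
python3 -m creep '0.53 -0.18 0 0 0 -2 0.9;0.52 -0.2 0 0 0 -2 0.9;0 0 0 0 0 0 0.9' && python3 t.py 2
```

```text
t: 19.35
ee_pos: [0.5877, 0.0231, 0.0992]
ee_rot: [180.0, -0.0, -21.6]
contact_force: [-2.6, 1.4, 1.2]
finger_gap: 0.0192
t 19.35 ang 68.08 r 0.16 yaw -21.64 T 0.13 Mz [-0.1   0.51 -0.34] z 0.0992
2.0 [[0.51, -0.22], [0.51, -0.24], [0.5, -0.25], [0.49, -0.27], [0.48, -0.29], [0.47, -0.3], [0.46, -0.32], [0.45, -0.34], [0.43, -0.35]]
```

```bash
python3 -m creep '0.51 -0.22 0 0 0 -2 0.9;0.51 -0.24 0 0 0 -2 0.9;0 0 0 0 0 0 0.9' && python3 t.py 2
```

```text
t: 19.73
ee_pos: [0.5976, 0.0188, 0.0991]
ee_rot: [180.0, 0.0, -25.6]
contact_force: [-3.4, 1.8, 2.6]
finger_gap: 0.0196
t 19.73 ang 64.22 r 0.16 yaw -25.62 T 0.42 Mz [ 0.02  0.86 -0.2 ] z 0.0991
2.0 [[0.5, -0.25], [0.49, -0.27], [0.48, -0.29], [0.47, -0.3], [0.46, -0.32], [0.45, -0.33], [0.44, -0.35], [0.42, -0.36], [0.41, -0.38]]
```

The torque jumped, so the clamp is starting to bite at about 65°. I'll use finer steps now.

```bash
python3 -m creep '0.5 -0.25 0 0 0 -2 0.9;0 0 0 0 0 0 0.9' && python3 t.py
```

```text
t: 19.98
ee_pos: [0.6025, 0.0163, 0.0991]
ee_rot: [180.0, 0.0, -27.6]
contact_force: [-4.0, 1.0, 2.3]
finger_gap: 0.0192
t 19.98 ang 62.25 r 0.16 yaw -27.6 T 0.51 Mz [-0.03  0.9  -0.12] z 0.0991
```

```bash
python3 -m creep '0.49 -0.27 0 0 0 -2 0.9;0 0 0 0 0 0 0.9' && python3 t.py
```

```text
t: 20.23
ee_pos: [0.6073, 0.0136, 0.0991]
ee_rot: [180.0, 0.0, -29.6]
contact_force: [-5.0, 1.3, 2.5]
finger_gap: 0.0197
t 20.23 ang 60.28 r 0.1599 yaw -29.57 T 0.72 Mz [ 0.01  1.02 -0.08] z 0.0991
```

```bash
python3 -m creep '0.48 -0.29 0 0 0 -2 0.9;0 0 0 0 0 0 0.9' && python3 t.py 1
```

```text
t: 20.48
ee_pos: [0.612, 0.0108, 0.0991]
ee_rot: [180.0, 0.0, -31.6]
contact_force: [-4.2, 2.1, 2.1]
finger_gap: 0.0195
t 20.48 ang 58.32 r 0.1599 yaw -31.55 T 0.67 Mz [ 0.04  0.97 -0.08] z 0.0991
1.0 [[0.24, -0.15], [0.23, -0.15], [0.23, -0.16], [0.23, -0.16], [0.23, -0.16], [0.22, -0.17], [0.22, -0.17], [0.22, -0.18], [0.21, -0.18]]
```

```bash
python3 -m creep '0.47 -0.3 0 0 0 -2 0.9;0 0 0 0 0 0 0.9' >/dev/null&& python3 t.py; python3 -m creep '0 0 0 0 0 0 0.9'>/dev/null; python3 t.py
```

```text
t 20.73 ang 56.36 r 0.1599 yaw -33.54 T 0.74 Mz [ 0.01  1.13 -0.04] z 0.0991
t 20.85 ang 56.38 r 0.1599 yaw -33.52 T 0.82 Mz [ 0.03  1.04 -0.05] z 0.0991
```

```bash
python3 -m creep '0.46 -0.32 0 0 0 -2 0.9;0 0 0 0 0 0 0.9' >/dev/null&& python3 t.py; python3 -m creep '0 0 0 0 0 0 0.9'>/dev/null; python3 t.py
```

```text
t 21.1 ang 54.39 r 0.1599 yaw -35.52 T 0.73 Mz [ 0.09  1.06 -0.06] z 0.0991
t 21.23 ang 54.39 r 0.1598 yaw -35.51 T 0.79 Mz [ 0.07  1.11 -0.04] z 0.0992
```

```bash
python3 -m creep '0.22 -0.16 0 0 0 -1 0.9;0 0 0 0 0 0 0.9' >/dev/null&& python3 t.py; python3 -m creep '0 0 0 0 0 0 0.9'>/dev/null; python3 t.py 1
```

```text
t 21.48 ang 53.5 r 0.1599 yaw -36.49 T 0.92 Mz [0.08 1.13 0.14] z 0.0991
t 21.6 ang 53.52 r 0.1599 yaw -36.49 T 0.93 Mz [0.12 1.2  0.09] z 0.0991
1.0 [[0.22, -0.17], [0.22, -0.17], [0.22, -0.18], [0.21, -0.18], [0.21, -0.18], [0.21, -0.19], [0.2, -0.19], [0.2, -0.19], [0.2, -0.2]]
```

```bash
python3 -m creep '0.22 -0.17 0 0 0 -1 0.9;0 0 0 0 0 0 0.9' >/dev/null&& python3 t.py; python3 -m creep '0 0 0 0 0 0 0.9'>/dev/null; python3 t.py
```

```text
t 21.85 ang 52.52 r 0.1598 yaw -37.49 T 0.88 Mz [0.17 1.12 0.07] z 0.0991
t 21.98 ang 52.52 r 0.1598 yaw -37.48 T 0.99 Mz [0.11 1.11 0.13] z 0.0991
```

```bash
python3 -m creep '0.22 -0.17 0 0 0 -1 0.9;0 0 0 0 0 0 0.9' >/dev/null&& python3 t.py; python3 -m creep '0 0 0 0 0 0 0.9'>/dev/null; python3 t.py
```

```text
t 22.23 ang 51.59 r 0.1599 yaw -38.49 T 1.15 Mz [0.25 1.13 0.11] z 0.099
t 22.35 ang 51.6 r 0.1599 yaw -38.48 T 1.11 Mz [0.16 1.19 0.16] z 0.099
```

```bash
python3 -m creep '0.22 -0.18 0 0 0 -1 0.9;0 0 0 0 0 0 0.9' >/dev/null&& python3 t.py; python3 -m creep '0 0 0 0 0 0 0.9'>/dev/null; python3 t.py 1
```

```text
t 22.6 ang 50.64 r 0.1599 yaw -39.48 T 1.21 Mz [0.28 1.25 0.18] z 0.0989
t 22.73 ang 50.66 r 0.1599 yaw -39.46 T 1.3 Mz [0.24 1.29 0.23] z 0.0989
1.0 [[0.21, -0.18], [0.21, -0.18], [0.21, -0.19], [0.2, -0.19], [0.2, -0.19], [0.2, -0.2], [0.19, -0.2], [0.19, -0.2], [0.19, -0.21]]
```

```bash
python3 -m creep '0.21 -0.18 0 0 0 -1 0.9;0 0 0 0 0 0 0.9' >/dev/null&& python3 t.py; python3 -m creep '0 0 0 0 0 0 0.9'>/dev/null; python3 t.py;python3 -c "
from h import *
print(get_obs()['contact_force'])"
```

```text
t 22.98 ang 49.66 r 0.1599 yaw -40.47 T 1.11 Mz [0.28 1.22 0.23] z 0.0989
t 23.1 ang 49.67 r 0.1599 yaw -40.46 T 1.2 Mz [0.33 1.26 0.23] z 0.0989
[-5.46203801  2.98027642  2.10265135]
```

The torque has stopped rising, at about 1.2 N m. That looks like the give starting near 50.7–51°.

```bash
python3 -m creep '0.21 -0.18 0 0 0 -1 0.9;0 0 0 0 0 0 0.9' >/dev/null&& python3 t.py; python3 -m creep '0 0 0 0 0 0 0.9'>/dev/null; python3 t.py
```

```text
t 23.35 ang 48.65 r 0.1599 yaw -41.47 T 1.2 Mz [0.3  1.19 0.18] z 0.0989
t 23.48 ang 48.69 r 0.1599 yaw -41.46 T 1.24 Mz [0.3  1.25 0.24] z 0.0989
```

```bash
python3 -m creep '0.1 -0.09 0 0 0 -0.5 0.9;0 0 0 0 0 0 0.9' >/dev/null&& python3 t.py; python3 -m creep '0 0 0 0 0 0 0.9'>/dev/null; python3 t.py
```

```text
t 23.73 ang 48.18 r 0.1599 yaw -41.96 T 1.17 Mz [0.33 1.26 0.26] z 0.0989
t 23.85 ang 48.19 r 0.1599 yaw -41.95 T 1.24 Mz [0.26 1.24 0.23] z 0.0989
```

There is a constant torque plateau at 1.2 N m over about 2.5–3° (≈0.045 rad) held for more than 0.5 s, so the handle has given. I'll stop turning and ease back.

```bash
python3 -m creep '-0.2 0.18 0 0 0 1 0.9;-0.21 0.18 0 0 0 1 0.9;-0.21 0.18 0 0 0 1 0.9;0 0 0 0 0 0 0.9' >/dev/null&& python3 t.py; python3 -m creep '-0.11 0.09 0 0 0 0.5 0.9;0 0 0 0 0 0 0.9'>/dev/null; python3 t.py
```

```text
t 24.35 ang 51.12 r 0.1599 yaw -38.97 T 1.11 Mz [0.24 1.22 0.14] z 0.099
t 24.6 ang 51.45 r 0.1599 yaw -38.51 T 0.66 Mz [ 0.13  1.02 -0.07] z 0.0991
```

```bash
python3 -m creep '-0.11 0.09 0 0 0 0.5 0.9;-0.11 0.09 0 0 0 0.5 0.9;0 0 0 0 0 0 0.9' >/dev/null&& python3 t.py
```

```text
t 24.98 ang 52.22 r 0.1599 yaw -37.58 T 0.3 Mz [-0.08  0.89 -0.28] z 0.0992
```

```bash
python3 -m creep '-0.11 0.09 0 0 0 0.5 0.9;0 0 0 0 0 0 0.9;0 0 0 0 0 0 0.6;0 0 0 0 0 0 0.3;0 0 0 0 0 0 0;0 0 0 0 0 0 0;0 0 2 0 0 0 0;0 0 4 0 0 0 0;0 0 5 0 0 0 0;0 0 0 0 0 0 0' && python3 t.py; python3 - <<'E'
from h import *
o=snap('wrist','w5.png',s=1.5625);print(o['t'],o['ee_pos'],o['contact_force'])
cv2.imwrite('pics/x.png',np.zeros((2,2)))
im=get_image('scene')[150:270,220:350,::-1];cv2.imwrite('pics/s5.png',cv2.resize(im,(650,600),interpolation=cv2.INTER_CUBIC))
print(proj('scene',[.528,-.1253,.132]))
E
```

```text
t: 26.22
ee_pos: [0.6279, 0.002, 0.218]
ee_rot: [-179.6, -0.7, -37.1]
contact_force: [0.6, 0.4, 0.5]
finger_gap: 0.0854
t 26.23 ang 51.87 r 0.1618 yaw -37.07 T 0.0 Mz [-0.01  0.03  0.04] z 0.218
26.225 [0.62790154 0.00199099 0.21797165] [0.61032084 0.35628848 0.52546119]
(np.float64(272.4414243174772), np.float64(217.0312259762669))[ WARN:0@0.897] global loadsave.cpp:1063 imwrite_ Unsupported depth image for selected encoder is fallbacked to CV_8U.
```

View pics/s5.png

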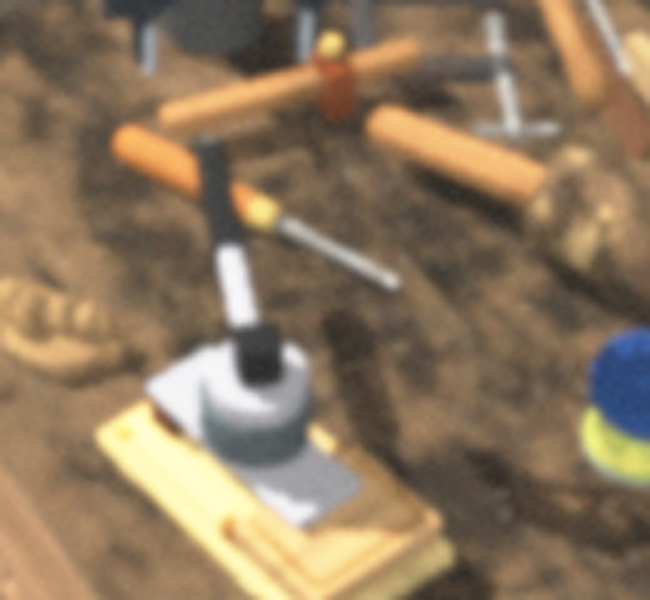

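The wrench stands level on the nut. Its knob top is at (260,335), against (262,335) predicted for a seated wrench. The gripper is clear, and the rosette, gouge and tin look in place. Handing in.

```bash
python3 -m creep '0 0 2 0 0 0 0;0 0 0 0 0 0 0;0 0 0 0 0 0 0' && python3 -c "
from station import *
print(job_done())"
```

```text
t: 26.7
ee_pos: [0.6244, 0.0022, 0.2277]
ee_rot: [179.9, 0.1, -37.1]
contact_force: [0.5, 1.0, -0.1]
finger_gap: 0.0853
the job is handed in; nothing more can be done
None
```

The wrench is on the nut and the clamp is tightened. I handed the job in at about 26.7 s, with the gripper open and well clear of the wrench. No verdict was given.

- **Seating:** I gripped the knob, carried the wrench over and lowered it until it met the flange with the rim at 54 mm. In the last picture the knob top was within about 2 enlarged pixels (under half a camera pixel) of where a fully seated wrench should show it.
- **Tightening:** I turned the handle clockwise by its grip. The nut ran lightly (about 0.2 N m), began to bite at about 65° handle angle, and the torque then levelled off at 1.2 N m from about 51°. I went on 2.5–3° (about 0.045 rad) along that level torque, then stopped short of the hard stop.
- **Release:** The torque fell as I eased back about 4.5°, which is within the socket's play. I then let go.
- **Bystanders:** In the last picture the rosette, gouge and wax tin looked undisturbed.

**Not confirmed directly:**
- I could only infer the bite angle (about 0.25 rad) and the straight handle from torque and angle. Single torque readings scattered by about 0.1 N m.
- Before turning, the torque read -0.14 N m with the grip closed. With that offset the plateau would be about 1.34 N m instead of 1.2, so I judged the give by the torque levelling off, not by its value.
- The knob had shifted 2–3 mm from its first camera position when I centred it in the gripper. A repeat picture then agreed with the gripper to about 0.5 mm.

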